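Unlock a probe stage and step two sample pots under the probe

ROBOT

A 6-joint arm with a two-finger parallel gripper is mounted at the origin on the work surface. World frame = base frame: x ahead of the robot, y to its left, z up, the work surface at z = 0. Lengths are in m, angles in degrees, forces in N, time in s.
With the tool pointing down it reaches from about 0.35 to 0.775 m from the base axis. Payload 7.3 kg.
Tool frame: the origin (TCP) lies midway between the tips of the shut fingers; the grasp point (between the pads) lies ctrl.grasp_offset behind it (ctrl.grasp_offset is the distance from the TCP to the grasp point, in m); x points along the fingers, y is the direction in which the jaws open and shut, and the axes are right-handed (so a half turn about x gives the same grasp; the last joint's range is limited). The gripper opens to 92 mm and grips with 3 to 60 N. Pads are 19 mm wide; open, the fingers measure 130 mm over their backs; the gripper's body (75 mm by 190 mm) begins 47 mm behind the grasp point.
Start: joints at [55.978, 19.595, 87.324, -0, 73.075, -8.365], TCP at [0.227, 0.473, 0.227] pointing down, gripper open.
Joint ranges: [-145.02, 145.02], [-44.19, 115.74], [2.07, 154.8], [-57.11, 237.11], [16.16, 152.29], [-177.93, 177.93]. Speed limits (degrees/s): [147.25, 147.25, 180, 180, 180, 180].

INTERFACE

Orientations are given as [roll, pitch, yaw] about the fixed x, y, z axes, in that order (R = Rz(yaw) Ry(pitch) Rx(roll)).
In Python, from station import sensors, viewer, ctrl, nets gives the robot as it stands. The module is installed in compiled form; this text tells all that it offers.
- The arm moves only by the tool play_rows, never from a script. Its argument "deltas" is a list of rows, each a list of 7 numbers: the turn, a rotation vector about the tool's x, y, z in degrees, then the shift along the tool's x, y, z in m, then the closure, from 0 (fully open) to 1 (shut). In form: [[rx, ry, rz, tx, ty, tz, claw], ...]. A call has 1 to 8 rows; each row shifts and turns the commanded pose from where the row before left it, along the tool's axes as they then stand; what a row does not reach is not made up. A row lasts 1/12 s, in which the tool goes at most 41.7 mm and 7.16 degrees, less where a joint would pass 70% of its speed; a pose out of reach is approached as far as the arm can. A call with a gripper value outside its range is refused whole. The fingers move at their own pace and stop on an object; "squeeze" is the grip in N (left out, the last holds). Time passes only in rows, so rows that do not move let the fingers close. It gives the time, the measured TCP pose, the force and the opening at its end, in the units of the state.
- sensors.sense(): the state, without advancing time (a new reading comes with each control period).
- viewer.snapshot(name): name is "scene" or "top" or "wrist"; returns a dict with "color" (420x560x3 uint8, blue, green, red), "vertical_fov" (degrees; the focal length in pixels is half the picture's height over the tangent of half this angle, whatever the lens; pixels are square), "cx", "cy" (the principal point, pixels), "R" (3x3) and "t" (3): a world point X has camera coordinates R X + t; the wrist camera has in their place "tool_from_camera" (4x4, takes a point from camera to tool coordinates, whose origin is the TCP and whose axes are the tool frame's). Camera axes: x right, y down, z forward; pixel columns grow to the right and rows downward; lengths in m; the calibration is good to about 2 mm. A picture is of the moment at which its call begins: read the wrist's pose just before it. There is no depth.
- ctrl.job_done(): hands the job in, once; it reports no verdict.
Trained networks look in a picture, given as the dict that the camera call returned (one of the last four; its "shot" number tells which), for a name from the list of things; names that differ only in an ending like _2 or _b are one class to them, and where a whole thing is asked for, a point or a joint stands for the part that bears it (a point fixed in the world has none). Each returns a list of dicts, best first, with "conf" (0 to 1); they miss things now and then, are a little off and sometimes report something else, mostly with a low value. They report only what shows in the picture. A call takes as long as a camera call. They do not tell look-alikes from the thing itself.
- nets.recognise(thing, picture): "rect" ([centre column, centre row, width, height] in pixels, round what is visible of it).
- nets.masks_of(thing, picture): "mask" (420x560 bool, what is visible of it) and "rect" ([centre column, centre row, width, height] in pixels, round what is visible of it).
- nets.place_of(thing, picture): "at" ([column, row] in pixels: a listed point, or the origin of a listed thing).
The state is a dict: "clock": time; "qpos": joint angles; "dq": joint speeds; "effort": joint torques, N m; "ee_pos": TCP position; "tool_rot": TCP orientation; "force": force on the tool from outside, world axes, zero at the start; "wrist_torque": the same for the moment, N m; "opening": finger opening in m.
Only numpy, scipy, OpenCV 4.12 (cv2) and the standard library are available. Lean on these libraries where they do the work, as an engineer would, in place of code of your own. Each camera call takes 0.05 s, during which the arm holds its last target. There are 200 camera calls.

TASK

Draw the red locking pin up out of the sample stage and hang it by its eye on the peg of the stand. Then, moving the stage by its green handle and keeping fingers and arm off the white plate and the pots, bring the black dot on the yellow pot's lid right under the tip of the orange probe, let it rest there for a good second, and then do the same with the blue pot and leave it there. Keep all pots upright in their pockets, and do not shift the other glassware and small things on the bench.

Things in the scene. Friction and masses are not known exactly. Their poses are not given: they have to be found in the camera images.
- stage: grey base of the x-y stage, fixed to the bench, 250 (x) x 300 (y) mm; origin under its centre, on the bench; x points away from the robot at yaw 0. A 130 x 130 mm carrier with the plate runs on it on crossed slides, 45 mm either way along the stage's x and y; it starts centred, locked by the pin, which stands in an ear (top 67 mm high) 105 mm to +y and 20 mm to -x of its centre.
- handle_grip (a point): where to grip the carrier's green handle: 81 mm high, 120 mm to -x of the carrier's centre. The handle is a bar 14 mm thick (y), 24 mm broad, 46 mm long, on a tongue 55 mm high, leaning 30 degrees from vertical to -x, towards the robot; this point is on its centre line, 30 mm up from its foot. Grip across y, tool leaning along the handle (see guard_edge). Axes as the stage's.
- guard_edge (a point): middle of the robot-side lower edge of the blue splash guard that roofs the handle and travels with the carrier: level roof 158 to 164 mm high with an upturned lip to 188 mm, 100 mm wide (y), from this edge, 109 mm to -x of the carrier's centre, back to an upright blue sheet at 67 mm. A vertical gripper strikes this roof; one leaning back towards the robot comes in under it.
- cross_slide (a joint): position of the lower slide along the stage's x, m, 0 at the middle, -0.045 to 0.045; about 2 N of friction, stays where it is left
- carrier (a joint): position of the carrier along the stage's y, m, 0 at the middle, -0.045 to 0.045; about 2 N of friction, stays where it is left
- plate: white pocket plate fixed on the carrier, 130 x 130 x 15 mm, top 70 mm above the bench, with four round pockets 29.5 mm wide and 12 mm deep at 25 mm either way in x and y from its centre; origin at the centre of its underside; not to be touched
- pot_yellow: sample pot with a yellow lid bearing a black dot 10 mm wide at its centre, standing loose in one of the four pockets (which one varies); 28 mm wide, 26 mm high, top 84 mm above the bench; origin at the centre of its underside, z up
- pot_blue: the same with a blue lid, in another pocket
- pot_white1: the same with a white lid, in another pocket
- pot_white2: the same with a white lid, in the remaining pocket
- pointer_tip (a point): tip of the fixed orange probe that points straight down over the plate, 91 mm above the bench, 7 mm above the lids; its place over the plate varies. The probe is 13 mm wide, 131 mm long (to 222 mm high), held by an arm 195 mm high from a column 229 mm high behind the stage, about 165 mm beyond and 70 mm to -y of the tip.
- pin: red locking pin, a flat upright plate 8 mm thick, 118 mm tall; its x is the thickness. From below: steel blade 14 mm wide (y), 34 mm long; eye plate 44 mm wide, 46 mm tall; grip tab 26 mm wide, 38 mm tall. Origin at the centre of the blade's lower end; at the start it is seated through the ear into the base, origin 33 mm high, x along the stage's x. A straight lift of 40 mm frees it.
- pin_eye (a point): centre of the pin's round eye, 22 mm wide, 57 mm above the pin's origin, its axis along the pin's x
- pin_grip (a point): point to grip on the pin's tab, 106 mm above its origin (12 mm below its top), across the 8 mm thickness, i.e. along the pin's x; from above
- peg_stand: stand fixed to the bench: foot 110 x 80 x 14 mm, upright post 14 mm thick, 179 mm high at the origin, and a steel peg 8 mm thick that leaves the post at height 168 mm towards the stand's -x (towards the robot at yaw 0), rising 9 degrees; origin on the bench under the post
- peg_mid (a point): middle of the peg's free length, on its centre line: 36 mm from the post's axis, 173.5 mm high; axes as the stand's
- peg_tip (a point): free end of the peg: 69 mm from the post's axis, 178.5 mm high
- flask1: glass flask with yellow stopper, 72 mm wide, 198 mm high, loose; origin under its centre; leave alone
- flask2: another such flask; leave alone
- brown_bottle: brown bottle, 70 mm wide, 170 mm high, loose; origin under its centre; leave alone
- sample_cup: clear cup, 60 mm wide, 46 mm high, loose; origin under its centre; leave alone
- tape_roll: orange tape roll lying flat, 72 mm wide, 19 mm high, loose; origin under its centre; leave alone
- marker: blue marker pen lying on the bench, 14 mm thick, about 140 mm long along its x, loose; leave alone
There are look-alikes about, which are no part of the job. There is more than one size of the pin; the job needs the middle-sized.

How it is judged (in metres and radians):
On the way, in this order (a step that is already met when the one before it is completed fails the run):
1. the locking pin hangs by its eye on the peg, let go and still (x of pin_eye in the frame of peg_stand between -0.068 and -0.004 m and y of pin_eye in the frame of peg_stand between -0.011 and 0.011 m and z of pin_eye in the frame of peg_stand between 0.15 and 0.182 m and linear speed of pin below 0.05 m/s and contact force between the fingers and pin below 0.2 N), for 0.2 s.
2. the yellow pot rests with the centre of its lid under the probe tip (within 5 mm) for 1 s, the pin still on its peg (horizontal distance between pot_yellow and pointer_tip below 0.005 m and linear speed of pot_yellow below 0.01 m/s and angle between pot_yellow's own z axis and vertical below 0.15 rad and x of pin_eye in the frame of peg_stand between -0.068 and -0.004 m and y of pin_eye in the frame of peg_stand between -0.011 and 0.011 m and z of pin_eye in the frame of peg_stand between 0.15 and 0.182 m), for 1 s.
At the end, for the whole second after the job is handed in: The pin hangs by its eye on the peg (eye centre between post and peg tip, within 11 mm sideways of the peg, height 150 to 182 mm), let go and at rest; the blue pot stands still with its centre within 5 mm horizontally of the probe tip; all four pots stand upright (within 0.15 rad) in their pockets (all of step 1 and horizontal distance between pot_blue and pointer_tip below 0.005 m and linear speed of pot_blue below 0.01 m/s and angle between each of pot_blue, pot_yellow, pot_white1, pot_white2's own z axis and vertical below 0.15 rad and height (world z) of each of pot_yellow, pot_blue, pot_white1, pot_white2 above 0.05 m); the robot touches nothing.
It fails at once if fingers or arm press on the plate or a pot (more than 3 N) (contact force between any of the fingers, the arm and plate above 3 N or contact force between any of the fingers, the arm and pot_yellow above 3 N or contact force between any of the fingers, the arm and pot_blue above 3 N or contact force between any of the fingers, the arm and pot_white1 above 3 N or contact force between any of the fingers, the arm and pot_white2 above 3 N).
It fails at once if a pot tips over (more than 0.4 rad) (angle between any of pot_yellow, pot_blue, pot_white1, pot_white2's own z axis and vertical above 0.4 rad).
It fails at once if flasks, bottle, cup, tape roll or marker shifted by more than 30 mm (distance of any of flask1, flask2, brown_bottle, sample_cup, tape_roll, marker from where it was at the start of the episode above 0.03 m).
It also fails if it takes over 58 s, if anything falls off the work surface, if the arm or the gripper's body presses on something with over 40 N, if the wrist force passes 120 N, or if a joint passes its speed limit or range.

## Working session

There is one attempt and no reset: what is moved stays moved. The work goes in short steps, Python scripts to look and compute and a tool call to move; the robot and the scene stay as the last step left them, time stands still between calls to the robot, and variables do not carry over. Pictures are saved under pics/ and viewed, about 8 in all and at most 12, crops included, and the job is handed in when it is done.

Besides the shell and the picture viewer there is one more tool, called after ">>>" by a JSON object that holds its "fn" and its "kwargs". play_rows: Moves the arm, as the interface text tells. Its arguments: {"type":"object","properties":{"deltas":{"type":"array"},"squeeze":{"type":"number"}},"required":["deltas"]}

```bash
mkdir -p pics; cat > h.py <<'E'
import numpy as np, cv2
from scipy.spatial.transform import Rotation as Ro
from station import sensors, viewer, ctrl, nets
def cam(p):
    f=210/np.tan(np.radians(p["vertical_fov"])/2)
    if "tool_from_camera" in p:
        s=p["st"]; T=np.eye(4);T[:3,:3]=Ro.from_euler('xyz',s["tool_rot"],degrees=True).as_matrix();T[:3,3]=s["ee_pos"]
        T=T@np.array(p["tool_from_camera"]); R=T[:3,:3].T; t=-R@T[:3,3]
    else: R=np.array(p["R"]);t=np.array(p["t"])
    return f,p["cx"],p["cy"],R,t
def shot(n):
    s=sensors.sense(); p=viewer.snapshot(n); p["st"]=s; return p
def proj(p,X):
    f,cx,cy,R,t=cam(p); c=R@np.array(X)+t; return np.array([cx+f*c[0]/c[2],cy+f*c[1]/c[2]])
def ray(p,uv):
    f,cx,cy,R,t=cam(p); return -R.T@t, R.T@np.array([(uv[0]-cx)/f,(uv[1]-cy)/f,1])
def atz(p,uv,z):
    o,d=ray(p,uv); return o+d*(z-o[2])/d[2]
def tri(obs):
    A=0;b=0
    for p,uv in obs:
        o,d=ray(p,uv); d=d/np.linalg.norm(d); M=np.eye(3)-np.outer(d,d); A=A+M; b=b+M@o
    return np.linalg.solve(A,b)
E
cat > a.py <<'E'
from h import *
np.set_printoptions(precision=4,suppress=True)
print(sensors.sense(), ctrl.grasp_offset)
P={n:shot(n) for n in("scene","top")}
for n,p in P.items():
    cv2.imwrite(f"pics/{n}0.png",p["color"]); print(n,cam(p))
Z=dict(stage=0,handle_grip=.081,guard_edge=.158,pot_yellow=.058,pot_blue=.058,pot_white1=.058,pointer_tip=.091,pin=.033,pin_eye=.09,pin_grip=.139,peg_stand=0,peg_mid=.1735,peg_tip=.1785,plate=.055,flask1=0,brown_bottle=0,sample_cup=0,tape_roll=0,marker=.007)
for k,z in Z.items():
    for n,p in P.items():
        for r in nets.place_of(k,p)[:5]:
            if r["conf"]>.15: print(k,n,round(r["conf"],2),np.round(r["at"],1),atz(p,r["at"],z))
E
python3 a.py
```

```text
{'clock': 0.0, 'qpos': array([55.9791, 19.6344, 87.3768,  0.0001, 73.0737, -8.365 ]), 'dq': array([-0.0616,  0.0328, -0.0101, -0.0065, -0.0347, -0.1036]), 'effort': array([  0.0006, -43.1243, -24.4223,   0.0719,   0.0555,  -0.0001]), 'ee_pos': array([0.2271, 0.4729, 0.2261]), 'tool_rot': array([ -98.4142,   89.915 , -124.0701]), 'force': array([ 0.65  , -1.0154,  0.2573]), 'wrist_torque': array([-0.0038, -0.0416, -0.01  ]), 'opening': 0.09178232816429782} 0.0188
scene (np.float64(390.423096304778), 279.2708536240268, 201.2122858123747, array([[ 0.6842,  0.7293,  0.0042],
       [ 0.4219, -0.3911, -0.8179],
       [-0.5948,  0.5614, -0.5753]]), array([-0.34  , -0.1193,  1.5445]))
top (np.float64(527.7413045400984), 283.4055931160606, 212.02562792084166, array([[ 0.024 , -0.9997, -0.0005],
       [-0.9781, -0.0234, -0.2071],
       [ 0.207 ,  0.0055, -0.9783]]), array([0.0017, 0.5284, 1.2854]))
stage top 0.79 [341.1 169.2] [ 0.6615 -0.1379  0.    ]
handle_grip scene 0.94 [250.3 237.6] [ 0.5401 -0.152   0.081 ]
handle_grip scene 0.74 [303.1 246.4] [ 0.6661 -0.0703  0.081 ]
handle_grip t
[... 3607 characters left out ...]
 ]
brown_bottle top 0.67 [349.5 152. ] [ 0.7106 -0.1606  0.    ]
brown_bottle top 0.24 [154.4 238.2] [0.4618 0.3509 0.    ]
sample_cup scene 0.66 [388.1 216.4] [0.6947 0.3142 0.    ]
sample_cup top 0.75 [179.2 152.5] [0.6982 0.3012 0.    ]
sample_cup top 0.35 [350.3 174.2] [ 0.6481 -0.1627  0.    ]
tape_roll scene 0.52 [295.3 181.5] [0.3289 0.2412 0.    ]
tape_roll scene 0.38 [382.5 216.3] [0.6816 0.3009 0.    ]
tape_roll top 0.92 [198.7 288.5] [0.334  0.2274 0.    ]
tape_roll top 0.48 [179.7 153.1] [0.6965 0.2997 0.    ]
tape_roll top 0.33 [303.3 171. ] [ 0.6541 -0.0362  0.    ]
marker scene 0.76 [171.2 254.1] [ 0.3708 -0.3155  0.007 ]
marker top 0.82 [412.9 280.1] [ 0.3681 -0.3216  0.007 ]
```

```bash
python3 -c "
import cv2
a=cv2.imread('pics/scene0.png');b=cv2.imread('pics/top0.png')
cv2.imwrite('pics/c1.png',cv2.resize(a[120:300,200:420],(733,600),interpolation=cv2.INTER_CUBIC))
cv2.imwrite('pics/c2.png',cv2.resize(b[110:290,130:390],(800,554),interpolation=cv2.INTER_CUBIC))"
```

```text
(no output)
```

View pics/c1.png

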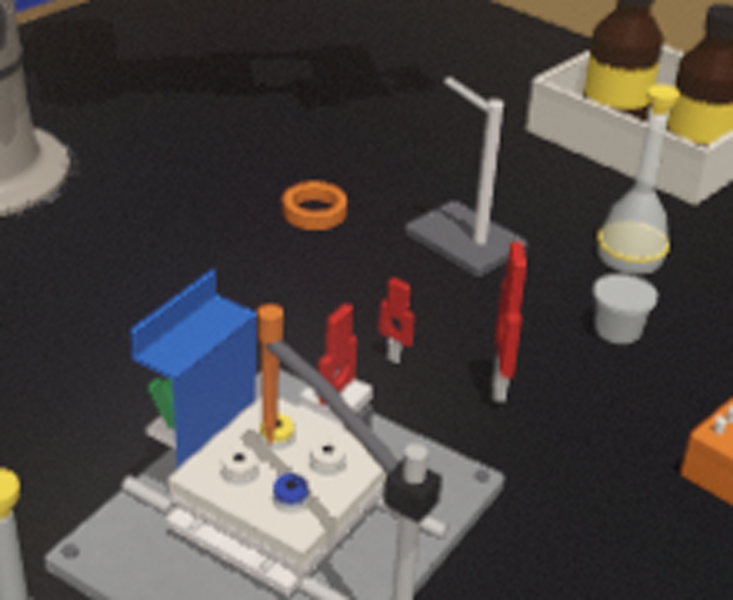

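View pics/c2.png

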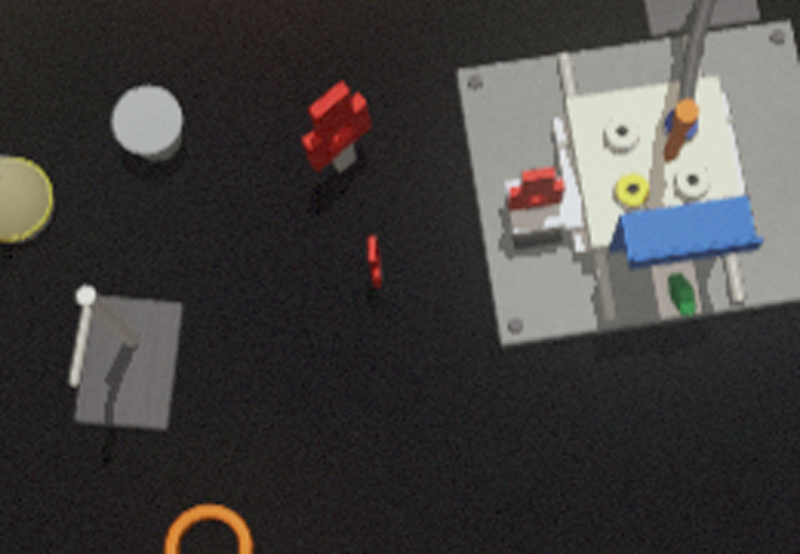

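```bash
cat > fit.py <<'E'
from h import *
from scipy.optimize import least_squares
np.set_printoptions(precision=4,suppress=True)
P={n:shot(n) for n in("scene","top")}
s=lambda u,v:("scene",np.array([u/3.332+200,v/3.333+120])-.35)
t=lambda u,v:("top",np.array([u/3.077+130,v/3.077+110])-.35)
def W(q,L): c,n=np.cos(q[2]),np.sin(q[2]); return [q[0]+c*L[0]-n*L[1],q[1]+n*L[0]+c*L[1],L[2]]
def fit(obs,q0):
    f=lambda q:np.concatenate([proj(P[n],W(q,L))-uv for L,(n,uv) in obs])
    r=least_squares(f,q0,loss='soft_l1'); print(r.x,np.degrees(r.x[2])); print(f(r.x).reshape(-1,2)); return r.x
d=.025;z=.084
st=[((d,d,z),s(328,453)),((-d,d,z),s(278,426)),((-d,-d,z),s(240,461)),((d,-d,z),s(291,483)),
((d,d,z),t(622,132)),((-d,d,z),t(632,190)),((-d,-d,z),t(692,181)),((.065,.065,.07),t(566,97)),((.065,-.065,.07),t(718,77))
,((-.12,0,.081),t(684,294)),((-.109,.05,.158),t(631,264)),((-.109,-.05,.158),t(761,242)),((-.02,.105,.14),t(540,173))]
q=fit(st,[.66,-.14,.15])
pg=[((0,0,.179),s(495,103)),((-.069,0,.1785),s(449,82)),((0,0,.179),t(86,295)),((-.069,0,.1785),t(74,384))]
g=fit(pg,[.51,.3,-.15])
for n,L in dict(yel=(-d,d,z),blue=(d,-d,z),pin=(-.02,.105,.139),handle=(-.12,0,.081)).items(): print(n,W(q,L))
print("pegmid",W(g,(-.036,0,.1735)),"tip",W(g,(-.069,0,.1785)))
pt=tri([(P["scene"],[282.7,253.7]),(P["top"],[345.7,163.])]); print("ptr",pt)
E
python3 fit.py
```

```text
[ 0.6622 -0.1351  0.1826] 10.465037694794095
[[ 0.0785 -0.8467]
 [-0.2497 -0.3333]
 [-0.0547 -0.5403]
 [ 0.2092  0.9466]
 [ 0.2898 -0.9108]
 [ 0.5395 -1.1095]
 [ 0.491  -1.1912]
 [ 0.036  -0.0561]
 [ 0.0431 -1.0934]
 [ 0.1575  0.0432]
 [-0.2033  1.3901]
 [-0.7769  2.0298]
 [-0.2369  0.9009]]
[ 0.5113  0.3039 -0.0686] -3.9296631991466526
[[ 0.3784  0.246 ]
 [-0.6742 -0.6205]
 [ 0.1501 -0.3427]
 [-0.1786  0.1622]]
yel [np.float64(0.6331019451500234), np.float64(-0.11507673459007167), 0.084]
blue [np.float64(0.6913520165596806), np.float64(-0.15516325577574974), 0.084]
pin [np.float64(0.6234879346006066), np.float64(-0.03549928300260438), 0.139]
handle [np.float64(0.5442230697404494), np.float64(-0.1569162554516859), 0.081]
pegmid [np.float64(0.47538700519703486), np.float64(0.3063492282779141), 0.1735] tip [np.float64(0.44246459043375697), np.float64(0.30861077778095447), 0.1785]
ptr [ 0.6533 -0.1383  0.0879]
```

```bash
cat > plan.py <<'E'
# usage: plan.py x y z yaw(deg of jaw axis) lean(deg; tool leaned back along jaw-normal) [z is of GRASP POINT]
import sys; from h import *
np.set_printoptions(precision=4,suppress=True)
x,y,z,yaw,lean=map(float,sys.argv[1:6])
s=sensors.sense(); R=Ro.from_euler('xyz',s["tool_rot"],degrees=True)
# lean=0: tool x down, tool y = jaw axis at yaw
c,n=np.cos(np.radians(yaw)),np.sin(np.radians(yaw)); j=np.array([c,n,0])
best=None
for sg in(1,-1):
    ty=sg*j; tx=Ro.from_rotvec(np.radians(lean)*j).apply([0,0,-1.]); tz=np.cross(tx,ty)
    T=Ro.from_matrix(np.array([tx,ty,tz]).T); d=(R.inv()*T)
    if best is None or d.magnitude()<best[1].magnitude(): best=(T,d,tx)
T,d,tx=best
tcp=np.array([x,y,z])+tx*ctrl.grasp_offset
w=tcp-s["ee_pos"]
print("t",round(s["clock"],2),"pos",s["ee_pos"],"q",s["qpos"],"open",s["opening"],"F",s["force"])
print("tool axes\n",R.as_matrix().T)
print("TCP target",tcp,"world shift",w)
print("rotvec deg (tool)",np.degrees(d.as_rotvec()))
print("shift in tool now",R.inv().apply(w)," in target tool",T.inv().apply(w))
E
python3 plan.py .6235 -.0355 .24 10.5 0
```

```text
t 2.1 pos [0.2273 0.4732 0.2267] q [55.9787 19.5941 87.3263 -0.001  73.0752 -8.3639] open 0.09195452520168833 F [0.3177 0.2837 0.1683]
tool axes
 [[ 0.0001  0.0001 -1.    ]
 [ 0.433   0.9014  0.0001]
 [ 0.9014 -0.433   0.    ]]
TCP target [ 0.6235 -0.0355  0.2212] world shift [ 0.3962 -0.5087 -0.0055]
rotvec deg (tool) [53.8429 -0.0005 -0.0046]
shift in tool now [ 0.0055 -0.287   0.5774]  in target tool [0.0055 0.2969 0.5724]
```

>>> {"fn": "play_rows", "kwargs": {"deltas": [[0,0,0,-0.005,-0.018,0.036,0],[0,0,0,-0.005,-0.018,0.036,0],[0,0,0,-0.005,-0.018,0.036,0],[0,0,0,-0.005,-0.018,0.036,0],[0,0,0,-0.005,-0.018,0.036,0],[0,0,0,-0.005,-0.018,0.036,0],[0,0,0,0,-0.018,0.036,0],[0,0,0,0,-0.018,0.036,0]], "squeeze": 30}}

```text
clock: 2.77
ee_pos: [0.4256, 0.2171, 0.2573]
tool_rot: [48.5, 89.9, 22.9]
force: [0.7, 0.7, -0.2]
opening: 0.0919
```

>>> {"fn": "play_rows", "kwargs": {"deltas": [[0,0,0,0,-0.018,0.036,0],[0,0,0,0,-0.018,0.036,0],[0,0,0,0,-0.018,0.036,0],[0,0,0,0,-0.018,0.036,0],[0,0,0,0,-0.018,0.036,0],[0,0,0,0,-0.018,0.036,0],[0,0,0,0,-0.018,0.036,0],[0,0,0,0,-0.018,0.036,0]]}}

```text
clock: 3.43
ee_pos: [0.6227, -0.0376, 0.2567]
tool_rot: [66.3, 90.0, 40.6]
force: [1.0, 1.3, -0.8]
opening: 0.0919
```

>>> {"fn": "play_rows", "kwargs": {"deltas": [[6.7,0,0,0,0,0,0],[6.7,0,0,0,0,0,0],[6.7,0,0,0,0,0,0],[6.7,0,0,0,0,0,0],[6.7,0,0,0,0,0,0],[6.7,0,0,0,0,0,0],[6.7,0,0,0,0,0,0],[6.7,0,0,0,0,0,0]]}}

```text
clock: 4.1
ee_pos: [0.6218, -0.0357, 0.2566]
tool_rot: [-129.3, 90.0, 151.1]
force: [0.5, 0.1, -0.1]
opening: 0.0919
```

```bash
python3 plan.py .6235 -.0355 .139 10.5 0; cat > w.py <<'E'
import sys; from h import *
np.set_printoptions(precision=4,suppress=True)
p=shot("wrist"); cv2.imwrite(f"pics/{sys.argv[1]}.png",p["color"])
Z=dict(pin_grip=.139,pin_eye=.09,pointer_tip=.091,handle_grip=.081,guard_edge=.158,peg_tip=.1785,peg_mid=.1735,pot_yellow=.058,pot_blue=.058)
for k in sys.argv[2:]:
    for r in nets.place_of(k,p)[:3]:
        if r["conf"]>.2: print(k,round(r["conf"],2),np.round(r["at"],1),atz(p,r["at"],Z[k]))
E
python3 w.py w1 pin_grip pointer_tip
```

```text
t 4.1 pos [ 0.6218 -0.0357  0.2566] q [-10.3385  29.1514  67.5273   0.0048  83.3357 -20.7499] open 0.09193684248609232 F [ 0.5352  0.1051 -0.0965]
tool axes
 [[-0.0002  0.0001 -1.    ]
 [ 0.9835  0.1807 -0.0002]
 [ 0.1807 -0.9835 -0.0002]]
TCP target [ 0.6235 -0.0355  0.1202] world shift [ 0.0017  0.0002 -0.1364]
rotvec deg (tool) [-0.0892 -0.0096  0.0117]
shift in tool now [0.1364 0.0017 0.0001]  in target tool [0.1364 0.0017 0.0001]
pin_grip 0.78 [386.8  10.8] [0.6783 0.1334 0.139 ]
pin_grip 0.67 [252.4  44.5] [0.5782 0.0907 0.139 ]
pin_grip 0.56 [281.6 200.5] [ 0.6257 -0.0338  0.139 ]
pointer_tip 0.6 [284.8 279.5] [ 0.6506 -0.1422  0.091 ]
pointer_tip 0.52 [195.9 272.3] [ 0.5459 -0.1517  0.091 ]
```

View pics/w1.png

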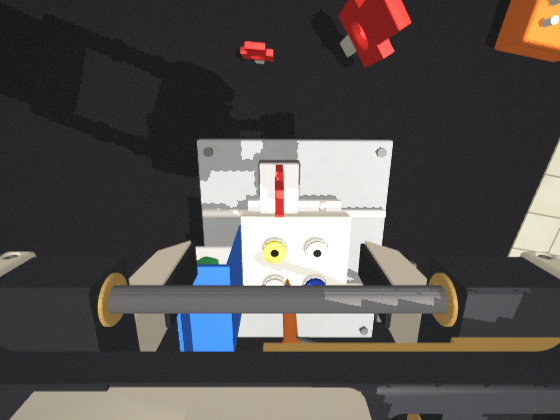

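The wrist view shows the pin in the ear at (281,200) between the jaws. The look-alikes are the small pin at (255,50) and the large one at (375,30), both standing loose on the bench. My choice is the middle pin in the ear, and it is centred for the descent.

>>> {"fn": "play_rows", "kwargs": {"deltas": [[0,0,0,0.017,0.0015,-0.0005,0],[0,0,0,0.017,0.0015,-0.0005,0],[0,0,0,0.017,0,0,0],[0,0,0,0.017,0,0,0],[0,0,0,0.017,0,0,0],[0,0,0,0.017,0,0,0],[0,0,0,0.017,0,0,0],[0,0,0,0.017,0,0,0]]}}

```text
clock: 4.92
ee_pos: [0.6246, -0.0342, 0.1199]
tool_rot: [113.4, 90.0, 34.4]
force: [-0.4, -0.2, 0.5]
opening: 0.0917
```

>>> {"fn": "play_rows", "kwargs": {"deltas": [[0,0,0,0,0,0,1],[0,0,0,0,0,0,1],[0,0,0,0,0,0,1],[0,0,0,0,0,0,1],[0,0,0,0,0,0,1],[0,0,0,0,0,0,1],[0,0,0,0,0,0,1]], "squeeze": 30}}

```text
clock: 5.5
ee_pos: [0.6248, -0.0342, 0.1213]
tool_rot: [72.7, 89.9, -6.5]
force: [0.4, 0.7, -0.1]
opening: 0.0496
```

>>> {"fn": "play_rows", "kwargs": {"deltas": [[0,0,0,0,0,0,1],[0,0,0,0,0,0,1],[0,0,0,0,0,0,1],[0,0,0,0,0,0,1],[0,0,0,0,0,0,1],[0,0,0,0,0,0,1],[0,0,0,0,0,0,1],[0,0,0,0,0,0,1]]}}

```text
clock: 6.17
ee_pos: [0.6244, -0.0342, 0.1207]
tool_rot: [-104.3, 90.0, 176.4]
force: [-0.7, -0.0, -0.0]
opening: 0.008
```

>>> {"fn": "play_rows", "kwargs": {"deltas": [[0,0,0,0,0,0,1],[0,0,0,-0.004,0,0,1],[0,0,0,-0.008,0,0,1],[0,0,0,-0.01,0,0,1],[0,0,0,-0.01,0,0,1],[0,0,0,-0.012,0,0,1],[0,0,0,-0.016,0,0,1],[0,0,0,-0.016,0,0,1]]}}

```text
clock: 6.83
ee_pos: [0.6248, -0.0342, 0.1985]
tool_rot: [77.1, 89.9, -2.2]
force: [0.0, -0.5, -0.8]
opening: 0.008
```

>>> {"fn": "play_rows", "kwargs": {"deltas": [[0,0,0,-0.02,0,0,1],[0,0,0,-0.02,0,0,1],[0,0,0,-0.02,0,0,1],[0,0,0,-0.01,0,0,1]]}}

```text
clock: 7.17
ee_pos: [0.6255, -0.0343, 0.271]
tool_rot: [70.8, 89.7, -8.5]
force: [-0.1, -0.2, 0.2]
opening: 0.0078
```

```bash
python3 plan.py .412 .3107 .235 -4 0; python3 - <<'E'
from h import *
for n in("scene","top"):
    p=shot(n); cv2.imwrite(f"pics/{n}1.png",p["color"])
    f=nets.place_of("pin_eye",p)
    print([(r["conf"],r["at"]) for r in f[:4]])
a=cv2.imread("pics/scene1.png")[120:280,230:400]
cv2.imwrite("pics/c3.png",cv2.resize(a,None,fx=3.5,fy=3.5,interpolation=2))
E
```

```text
t 7.17 pos [ 0.6255 -0.0343  0.271 ] q [-10.1469  28.9794  65.6052   0.0098  85.0799 -20.8971] open 0.007758458834037244 F [-0.0904 -0.1768  0.2459]
tool axes
 [[ 0.0058 -0.0009 -1.    ]
 [ 0.9824  0.1865  0.0055]
 [ 0.1865 -0.9825  0.0019]]
TCP target [0.412  0.3107 0.2162] world shift [-0.2135  0.345  -0.0548]
rotvec deg (tool) [14.7493  0.0692 -0.3294]
shift in tool now [ 0.0532 -0.1457 -0.3789]  in target tool [ 0.0548 -0.2371 -0.3292]
[(0.75, [302.8, 188.5]), (0.55, [351.8, 217.3]), (0.54, [319.8, 219.8])]
[(0.88, [241.0, 154.1]), (0.49, [252.5, 193.8])]
```

View pics/c3.png

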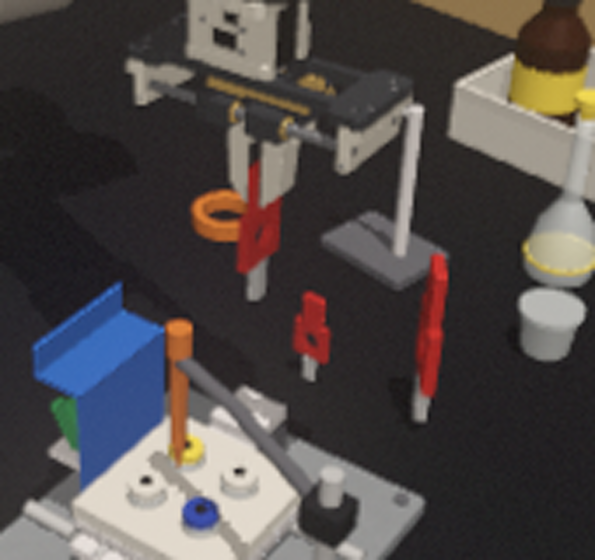

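The pin is out of the ear and held upright. In the crop its eye is at (262,233), and the two look-alikes still stand at (312,335) and (432,335). Next I carry it to just in front of the peg tip.

>>> {"fn": "play_rows", "kwargs": {"deltas": [[0,0,0,0,-0.007,-0.018,1],[0,0,0,0,-0.012,-0.032,1],[0,0,0,0,-0.014,-0.036,1],[0,0,0,0,-0.014,-0.036,1],[0,0,0,0,-0.014,-0.036,1],[0,0,0,0,-0.014,-0.036,1],[0,0,0,0,-0.014,-0.036,1],[0,0,0,0,-0.014,-0.036,1]]}}

```text
clock: 8.03
ee_pos: [0.4719, 0.2091, 0.2652]
tool_rot: [-87.9, 89.8, -167.2]
force: [0.4, 0.7, 0.2]
opening: 0.0078
```

>>> {"fn": "play_rows", "kwargs": {"deltas": [[0,0,0,0,-0.014,-0.036,1],[0,0,0,0,-0.014,-0.036,1],[0,0,0,0,-0.014,-0.033,1],[4,0,0,0,0,-0.008,1],[5.5,0,0,0,0,0,1],[5.2,0,0,0,0,0,1],[0,0,0,0,0,0,1],[0,0,0,0,0,0,1]]}}

```text
clock: 8.7
ee_pos: [0.411, 0.3109, 0.2656]
tool_rot: [-58.8, 89.9, -152.6]
force: [-0.8, 0.4, -0.4]
opening: 0.008
```

```bash
cat > eye.py <<'E'
from h import *
np.set_printoptions(precision=4,suppress=True)
P={n:shot(n) for n in("scene","top","wrist")}
st=P["top"]["st"]; tx=Ro.from_euler('xyz',st["tool_rot"],degrees=True).apply([1,0,0])
e=np.array(st["ee_pos"])+tx*(.0495-ctrl.grasp_offset); print("eye predicted",e)
for n,p in P.items():
    for k in("pin_eye","peg_tip","peg_mid"):
        print(n,k,[(round(r["conf"],2),np.round(r["at"],1)) for r in nets.place_of(k,p)[:3]])
    print(n,"eye pred px",proj(p,e), "peg tip pred",proj(p,[.4425,.3086,.1785]))
    cv2.imwrite(f"pics/e_{n}.png",p["color"])
E
python3 eye.py;  python3 plan.py .412 .3107 .235 -4 0; python3 - <<'E'
import cv2,numpy as np
a=cv2.imread("pics/e_scene.png")[60:220,270:400]
b=cv2.imread("pics/e_top.png")[140:300,100:230]
w=cv2.imread("pics/e_wrist.png")
f=lambda i:cv2.resize(i,(400,492),interpolation=2)
cv2.imwrite("pics/c4.png",np.hstack([f(a),f(b)]))
E
```

```text
eye predicted [0.4111 0.3108 0.2351]
scene pin_eye [(0.71, array([326.7, 128. ])), (0.56, array([324.7, 219.1])), (0.55, array([349.3, 218.7]))]
scene peg_tip [(0.8, array([329.7, 140.9]))]
scene peg_mid [(0.72, array([173.8, 256.6])), (0.64, array([343.7, 146. ])), (0.47, array([158.9, 304.2]))]
scene eye pred px [328.5335 125.4796] peg tip pred [333.7356 143.6363]
top pin_eye [(0.78, array([237. , 153.6])), (0.57, array([145.3, 246. ])), (0.5, array([254.1, 191.6]))]
top peg_tip [(0.97, array([150.6, 236.8])), (0.3, array([334.2, 155.7]))]
top peg_mid [(0.61, array([155.9, 223.3])), (0.16, array([328.3, 155.5]))]
top eye pred px [145.1125 244.5472] peg tip pred [153.5266 234.5939]
wrist pin_eye [(0.95, array([274.7, 238.1])), (0.66, array([487.3, 306.7])), (0.56, array([398.7, 311.7]))]
wrist peg_tip [(0.9, array([317.7, 213.1])), (0.58, array([442.8,  80.9]))]
wrist peg_mid [(0.72, array([353.4, 209.6]))]
wrist eye pred px [277.2664 237.9421] peg tip pred [314.7398 211.7315]
t 9.3 pos [0.4115 0.3111 0.2668] q [28.572  16.9692 84.6853  0.0042 78.3388 32.5212] open 0.008236290047496417 F [ 0.3538  0.4724 -0.074 ]
tool axes
 [[ 0.0001  0.0001 -1.    ]
 [ 0.9976 -0.0689  0.0001]
 [-0.0689 -0.9976 -0.0001]]
TCP target [0.412  0.3107 0.2162] world shift [ 0.0005 -0.0004 -0.0506]
rotvec deg (tool) [ 0.05   -0.0071 -0.0034]
shift in tool now [0.0506 0.0005 0.0004]  in target tool [0.0506 0.0005 0.0004]
```

View pics/c4.png

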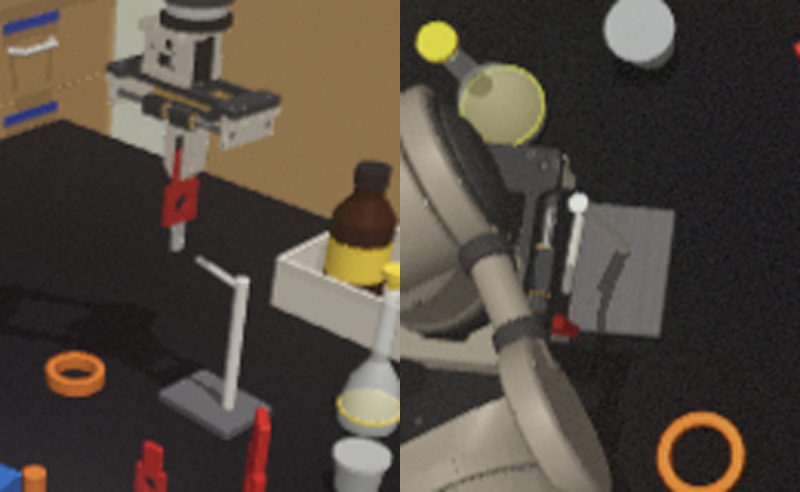

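Both views show the eye about 30 mm in front of and above the peg tip. In the crop the eye is at (180,203) and the tip at (198,259), which agrees with the predicted pixels. I lower it to peg height and check again.

>>> {"fn": "play_rows", "kwargs": {"deltas": [[0,0,0,0.01,0,0,1],[0,0,0,0.014,0,0,1],[0,0,0,0.014,0,0,1],[0,0,0,0.012,0,0,1],[0,0,0,0.008,0,0,1],[0,0,0,0,0,0,1],[0,0,0,0,0,0,1]]}}

```text
clock: 9.88
ee_pos: [0.4115, 0.3111, 0.2088]
tool_rot: [-65.7, 90.0, -159.7]
force: [0.1, 0.1, -0.9]
opening: 0.0077
```

```bash
python3 eye.py; python3 - <<'E'
import cv2,numpy as np
a=cv2.imread("pics/e_scene.png")[100:180,300:380]
w=cv2.imread("pics/e_wrist.png")[130:300,220:390]
f=lambda i:cv2.resize(i,(400,400),interpolation=2)
cv2.imwrite("pics/c5.png",np.hstack([f(a),f(w)]))
E
```

```text
eye predicted [0.4118 0.3113 0.1786]
scene pin_eye [(0.6, array([354.7, 220. ])), (0.59, array([326.1, 140.2])), (0.52, array([323., 218.]))]
scene peg_tip [(0.94, array([332.1, 143.9]))]
scene peg_mid [(0.57, array([342.5, 147.7]))]
scene eye pred px [327.5422 140.4494] peg tip pred [333.7356 143.6363]
top pin_eye [(0.81, array([241., 154.])), (0.58, array([253. , 196.5])), (0.36, array([152.8, 249.7]))]
top peg_tip [(0.95, array([150.7, 237.2]))]
top peg_mid [(0.62, array([157.4, 220.6]))]
top eye pred px [151.3071 247.8975] peg tip pred [153.5266 234.5939]
wrist pin_eye [(0.95, array([276.9, 238.9])), (0.58, array([413.4, 343.4]))]
wrist peg_tip [(0.73, array([323.7, 237. ]))]
wrist peg_mid [(0.97, array([372.6, 234.8]))]
wrist eye pred px [277.3017 238.1042] peg tip pred [323.5403 238.8402]
```

View pics/c5.png

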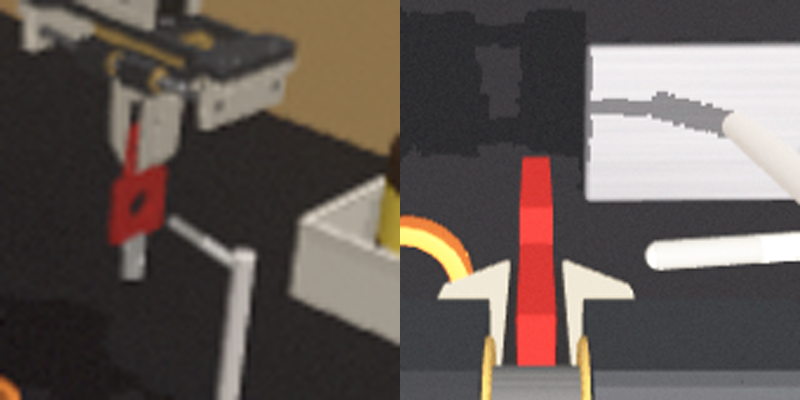

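The eye is level with the peg and in line with it: wrist peg tip about (328,239) in the full frame, eye at (277,239). I thread it on.

>>> {"fn": "play_rows", "kwargs": {"deltas": [[0,0,0,0.0005,0.006,0,1],[0,0,0,0.0005,0.008,0,1],[0,0,0,0.0005,0.01,0,1],[0,0,0,0.0005,0.01,-0.0005,1],[0,0,0,0.0005,0.01,-0.0005,1],[0,0,0,0.0005,0.01,-0.0005,1],[0,0,0,0.0005,0.008,-0.0005,1],[0,0,0,0,0,0,1]]}}

```text
clock: 11.15
ee_pos: [0.4752, 0.3086, 0.2047]
tool_rot: [84.7, 90.0, -9.3]
force: [-0.7, 0.1, -0.3]
opening: 0.0079
```

```bash
python3 eye.py; python3 - <<'E'
import cv2,numpy as np
a=cv2.imread("pics/e_scene.png")[100:180,300:380]
w=cv2.imread("pics/e_wrist.png")[130:300,200:370]
f=lambda i:cv2.resize(i,(400,400),interpolation=2)
cv2.imwrite("pics/c6.png",np.hstack([f(a),f(w)]))
E
```

```text
eye predicted [0.4742 0.3086 0.1741]
scene pin_eye [(0.57, array([340.5, 149. ])), (0.54, array([351.4, 220.6])), (0.42, array([320.5, 219.2]))]
scene peg_tip [(0.78, array([334. , 140.6]))]
scene peg_mid [(0.83, array([340.3, 145. ])), (0.44, array([340.6, 158.9])), (0.19, array([330.7, 140. ]))]
scene eye pred px [340.7493 147.8947] peg tip pred [333.7356 143.6363]
top pin_eye [(0.58, array([239.9, 155.2])), (0.51, array([153.9, 221.4])), (0.51, array([255.5, 192.2]))]
top peg_tip [(0.83, array([150.4, 237.4])), (0.19, array([155.5, 221.3]))]
top peg_mid [(0.81, array([155.9, 222.1]))]
top eye pred px [155.0054 221.3084] peg tip pred [153.5266 234.5939]
wrist pin_eye [(0.73, array([467.8, 340.9])), (0.64, array([273.6, 236.9]))]
wrist peg_tip [(0.92, array([229.6, 243.4])), (0.31, array([280.8, 238.7]))]
wrist peg_mid [(0.87, array([281.3, 240. ]))]
wrist eye pred px [278.518  238.0834] peg tip pred [230.0478 243.8779]
```

View pics/c6.png

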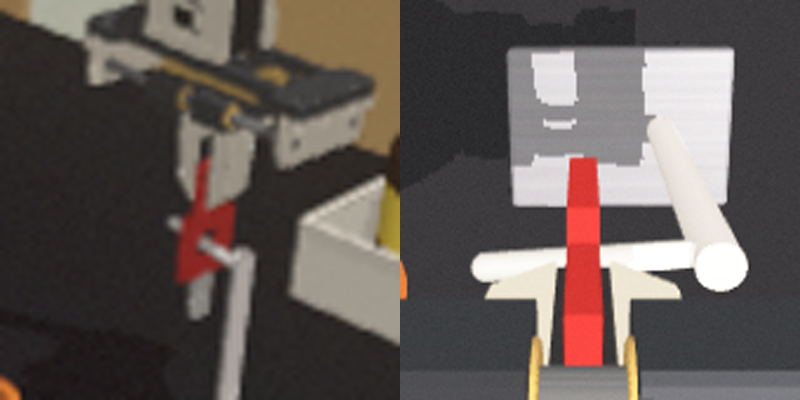

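The peg passes through the eye: the tip shows on one side in both views and there is no contact force. I lower it onto the peg and release.

>>> {"fn": "play_rows", "kwargs": {"deltas": [[0,0,0,0.002,0,0,1],[0,0,0,0.002,0,0,1],[0,0,0,0.0015,0,0,1],[0,0,0,0,0,0,1],[0,0,0,0,0,0,0.7],[0,0,0,0,0,0,0.7],[0,0,0,0,0,0,0.5],[0,0,0,0,0,0,0.5]]}}

```text
clock: 12.42
ee_pos: [0.4735, 0.3089, 0.1999]
tool_rot: [124.3, 90.0, 30.3]
force: [0.8, -0.3, -0.8]
opening: 0.0299
```

>>> {"fn": "play_rows", "kwargs": {"deltas": [[0,0,0,0,0,0,0.5],[0,0,0,0,0,0,0.5],[0,0,0,0,0,0,0.5],[0,0,0,0,0,0,0.5],[0,0,0,-0.015,0,0,0.5],[0,0,0,-0.025,0,0,0.5],[0,0,0,-0.03,0,0,0.5],[0,0,0,-0.03,0,0,0.5]]}}

```text
clock: 13.08
ee_pos: [0.4731, 0.3087, 0.3005]
tool_rot: [-62.6, 89.9, -156.6]
force: [0.9, 1.2, 0.5]
opening: 0.046
```

```bash
python3 eye.py; python3 plan.py .544 -.157 .081 100.5 -30; python3 - <<'E'
import cv2,numpy as np
a=cv2.imread("pics/e_scene.png")[100:200,290:390]
w=cv2.imread("pics/e_wrist.png")[100:350,150:400]
f=lambda i:cv2.resize(i,(400,400),interpolation=2)
cv2.imwrite("pics/c7.png",np.hstack([f(a),f(w)]))
E
```

```text
eye predicted [0.4754 0.3098 0.2769]
scene pin_eye [(0.65, array([336.2, 149.4])), (0.62, array([344.1, 195.2])), (0.61, array([353.2, 218. ]))]
scene peg_tip [(0.77, array([332.7, 143.8])), (0.2, array([284.9, 254.7]))]
scene peg_mid [(0.93, array([343.6, 146.3]))]
scene eye pred px [344.2379 119.7122] peg tip pred [333.7356 143.6363]
top pin_eye [(0.78, array([242., 152.])), (0.7, array([337.3, 172.3])), (0.67, array([159.3, 225.5]))]
top peg_tip [(0.7, array([149.6, 236.3]))]
top peg_mid [(0.96, array([156. , 221.7])), (0.57, array([427.5, 177.3]))]
top eye pred px [142.8818 211.5117] peg tip pred [153.5266 234.5939]
wrist pin_eye [(0.92, array([271.5, 198.2]))]
wrist peg_tip [(0.84, array([241.9, 202.2]))]
wrist peg_mid [(0.57, array([278.4, 198.5]))]
wrist eye pred px [277.3488 239.6382] peg tip pred [242.4421 203.2074]
t 13.68 pos [0.4733 0.3087 0.2991] q [25.3456 21.5139 73.0696  0.0012 85.4831 29.3033] open 0.04571138997592694 F [ 0.4509 -0.3697  0.6977]
tool axes
 [[-0.0011 -0.0005 -1.    ]
 [ 0.9976 -0.069  -0.001 ]
 [-0.069  -0.9976  0.0006]]
TCP target [ 0.5532 -0.1553  0.0647] world shift [ 0.0799 -0.464  -0.2343]
rotvec deg (tool) [73.6997 25.5517 19.7781]
shift in tool now [0.2345 0.112  0.4573]  in target tool [0.2    0.4708 0.1224]
```

View pics/c7.png

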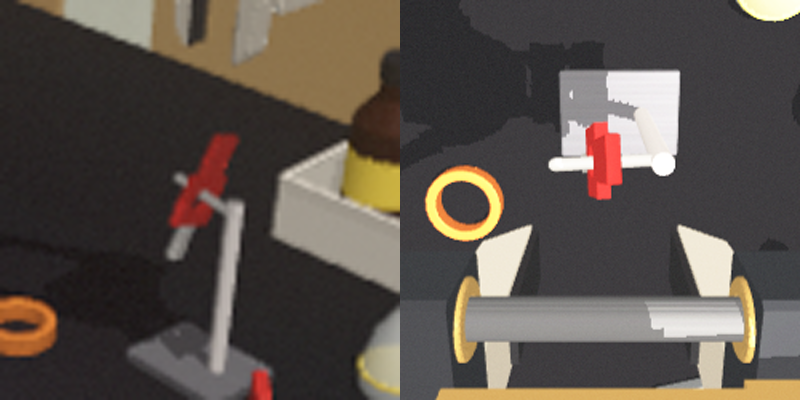

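The pin hangs on the peg by its eye, let go, at about (200,190) in the scene crop and (603,160) in the wrist crop. Next I move toward the handle and refine the probe and lid positions from the first pictures.

>>> {"fn": "play_rows", "kwargs": {"deltas": [[0,0,0,0,0.001,0.03,0.5],[0,0,0,0,0.001,0.04,0.5],[0,0,0,0,0.001,0.04,0.5],[0,0,0,0,0.001,0.04,0.5],[0,0,0,0,0.001,0.04,0.5],[0,0,0,0,0.001,0.04,0.5],[0,0,0,0,0.001,0.04,0.5],[0,0,0,0,0.001,0.04,0.5]]}}

```text
clock: 14.35
ee_pos: [0.4595, -0.0027, 0.2998]
tool_rot: [107.9, 90.0, 14.0]
force: [1.8, 0.3, 0.4]
opening: 0.0455
```

>>> {"fn": "play_rows", "kwargs": {"deltas": [[0,0,0,0,0,0.04,0.5],[0,0,0,0,0,0.04,0.5],[7,0,0,0,0,0,0.5],[7,0,0,0,0,0,0.5],[7,0,0,0,0,0,0.5],[7,0,0,0,0,0,0.5],[7,0,0,0,0,0,0.5],[7,0,0,0,0,0,0.5]]}}

```text
clock: 15.02
ee_pos: [0.4544, -0.0809, 0.2995]
tool_rot: [-85.0, 90.0, 138.7]
force: [0.5, 0.9, 0.6]
opening: 0.0456
```

>>> {"fn": "play_rows", "kwargs": {"deltas": [[7,0,0,0,0,0,0.5],[7,0,0,0,0,0,0.5],[7,0,0,0,0,0,0.5],[7,0,0,0,0,0,0.5],[5.5,0,0,0,0,0,0.5],[0,6,0,0,0,0,0.5],[0,6,0,0,0,0,0.5],[0,6,0,0,0,0,0.5]]}}

```text
clock: 15.68
ee_pos: [0.455, -0.0808, 0.2999]
tool_rot: [179.8, 71.7, 10.4]
force: [-0.7, 0.9, 0.4]
opening: 0.0458
```

>>> {"fn": "play_rows", "kwargs": {"deltas": [[0,6,0,0,0,0,0.5],[0,6,0,0,0,0,0.5],[0,0,0,0,0,0,0.5]]}}

```text
clock: 15.93
ee_pos: [0.4516, -0.0799, 0.2976]
tool_rot: [-179.7, 60.0, 10.7]
force: [-0.9, -0.6, -0.3]
opening: 0.0458
```

```bash
python3 plan.py .495 -.166 .168 100.5 -30; cat > vis.py <<'E'
from h import *
from scipy.optimize import least_squares
np.set_printoptions(precision=4,suppress=True)
P={n:shot(n) for n in("scene","top")}
def orange(im):
    h=cv2.cvtColor(im,cv2.COLOR_BGR2HSV); return (h[...,0]>=5)&(h[...,0]<=14)&(h[...,1]>150)&(h[...,2]>60)
def run(ims):
    obs=[]
    for n,im in ims.items():
        p=P[n]; a,b=proj(p,[.6545,-.1385,.222]),proj(p,[.6545,-.1385,.091])
        m=np.zeros(im.shape[:2],np.uint8); cv2.line(m,tuple(int(round(v)) for v in a),tuple(int(round(v)) for v in b),1,17)
        v,u=np.nonzero(orange(im)&(m>0)); print(n,"orange",len(u),"rows",v.min(),v.max(),"pred ends",a,b)
        for r in range(v.min()+3,v.max()-3): obs.append((p,u[v==r].mean(),r))
    def f(q):
        o=[]
        for p,u,r in obs:
            a,b=proj(p,[*q,.222]),proj(p,[*q,.091]); o.append(a[0]+(b[0]-a[0])*(r-a[1])/(b[1]-a[1])-u)
        return o
    r=least_squares(f,[.6545,-.1385],loss='soft_l1'); print("probe axis",r.x,"rms px",np.std(r.fun))
def lid(im,lo,hi):
    h=cv2.cvtColor(im,cv2.COLOR_BGR2HSV); return ((h[...,0]>=lo)&(h[...,0]<=hi)&(h[...,1]>110)&(h[...,2]>60)).astype(np.uint8)
def lids(ims):
    for nm,lo,hi in(("yellow",22,34),("blue",112,128)):
        for n,im in ims.items():
            k,l,s,c=cv2.connectedComponentsWithStats(lid(im,lo,hi))
            for i in range(1,k):
                if 12<s[i][4]<250:
                    X=atz(P[n],(s[i][0]+(s[i][2]-1)/2,s[i][1]+(s[i][3]-1)/2),.082)
                    if .55<X[0]<.77 and -.25<X[1]<-.03: print(nm,n,s[i],X)
if __name__=="__main__":
    ims={n:cv2.imread(f"pics/{n}0.png") for n in P}; run(ims); lids(ims)
    print("now"); ims={n:p["color"] for n,p in P.items()}; lids(ims)
    cv2.imwrite("pics/s2.png",ims["scene"]); cv2.imwrite("pics/t2.png",ims["top"])
E
python3 vis.py; python3 w.py w2 handle_grip guard_edge pointer_tip
```

```text
t 15.93 pos [ 0.4516 -0.0799  0.2976] q [-34.4032  -5.0544 111.8371  26.0055  53.9774  33.3078] open 0.04576776396681236 F [-0.9003 -0.5667 -0.3053]
tool axes
 [[ 0.4918  0.093  -0.8657]
 [ 0.1812 -0.9834 -0.0028]
 [-0.8517 -0.1555 -0.5005]]
TCP target [ 0.5042 -0.1643  0.1517] world shift [ 0.0527 -0.0844 -0.1459]
rotvec deg (tool) [-0.1314 -0.0316  0.1072]
shift in tool now [0.1444 0.0929 0.0413]  in target tool [0.1446 0.0925 0.0414]
scene orange 178 rows 211 250 pred ends [282.4638 213.2935] [282.0192 253.2166]
top orange 2 rows 148 149 pred ends [351.7213 144.2763] [345.1704 161.5536]
probe axis [ 0.632  -0.1231] rms px 0.5225732635050736
yellow scene [282 244   6   8  33] [ 0.6356 -0.1112  0.082 ]
yellow top [330 167  11  10  76] [ 0.6305 -0.1138  0.082 ]
blue scene [282 262  10   9  58] [ 0.69   -0.1562  0.082 ]
now
yellow scene [282 244   6   8  33] [ 0.6356 -0.1112  0.082 ]
yellow top [330 167  11  10  74] [ 0.6305 -0.1138  0.082 ]
blue scene [283 262   9   9  57] [ 0.6908 -0.1553  0.082 ]
handle_grip 0.6 [348.3 211.3] [ 0.5435 -0.1583  0.081 ]
guard_edge 0.91 [357. 187.] [ 0.5525 -0.1493  0.158 ]
pointer_tip 0.72 [482.2 183.7] [ 0.6092 -0.3235  0.091 ]
pointer_tip 0.6 [344.9 130.6] [ 0.6516 -0.1372  0.091 ]
```

View pics/w2.png

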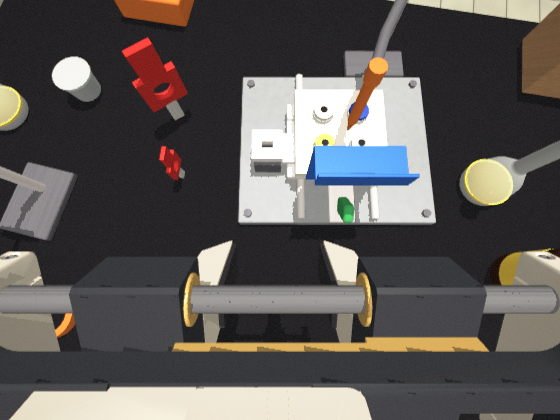

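The wrist view shows the green handle at (346,208) under the guard edge at (357,187), and the probe tip at about (350,128). The handle estimates agree within 2 mm.

>>> {"fn": "play_rows", "kwargs": {"deltas": [[0,0,0,0.01,0.02,0.008,0.5],[0,0,0,0.028,0.02,0.009,0.5],[0,0,0,0.03,0.018,0.008,0.5],[0,0,0,0.03,0.018,0.008,0.5],[0,0,0,0.03,0.017,0.008,0.5],[0,0,0,0.016,0,0,0.5],[0,0,0,0,0,0,0.5]]}}

```text
clock: 16.82
ee_pos: [0.5077, -0.1649, 0.1507]
tool_rot: [-179.4, 60.3, 11.1]
force: [-1.7, 1.0, 0.0]
opening: 0.0459
```

```bash
python3 plan.py .544 -.157 .081 100.5 -30; python3 w.py w3 handle_grip guard_edge pointer_tip; python3 - <<'E'
from h import *
import cv2
a=cv2.imread("pics/w3.png"); t=cv2.imread("pics/top0.png"); h=cv2.cvtColor(t,cv2.COLOR_BGR2HSV)
for r in range(140,168,2): print(r,[tuple(int(v) for v in h[r,c]) for c in range(344,358,2)])
w=cv2.imread("pics/w2.png"); hw=cv2.cvtColor(w,cv2.COLOR_BGR2HSV)
m=((hw[...,0]>=3)&(hw[...,0]<=14)&(hw[...,1]>150)&(hw[...,2]>60)).astype(np.uint8)
k,l,s,c=cv2.connectedComponentsWithStats(m[:200]); 
for i in range(1,k):
    if s[i][4]>60: print(s[i],c[i])
    if 300<c[i][0]<420 and s[i][4]>60:
        for r in range(s[i][1]+s[i][3]-14,s[i][1]+s[i][3],2): u=np.nonzero(l[r]==i)[0]; print(r,u.min(),u.max())
cv2.imwrite("pics/c8.png",np.hstack([cv2.resize(a[100:400,100:460],(480,400)),cv2.resize(t[135:185,325:365],(320,400),interpolation=2)]))
E
```

```text
t 16.82 pos [ 0.5077 -0.1649  0.1507] q [-39.8841  15.8946 114.8123  40.2997  36.5972   9.3503] open 0.045863870455522426 F [-1.7199  0.9655  0.0306]
tool axes
 [[ 0.4867  0.0958 -0.8683]
 [ 0.184  -0.9829 -0.0053]
 [-0.854  -0.1571 -0.496 ]]
TCP target [ 0.5532 -0.1553  0.0647] world shift [ 0.0455  0.0096 -0.086 ]
rotvec deg (tool) [-0.065   0.2624  0.3143]
shift in tool now [ 0.0978 -0.0006  0.0023]  in target tool [ 0.0977 -0.0011  0.0027]
guard_edge 0.92 [272.2 175. ] [ 0.5539 -0.1522  0.158 ]
guard_edge 0.27 [273.1 216.5] [ 0.5299 -0.1573  0.158 ]
pointer_tip 0.69 [282.   88.3] [ 0.6544 -0.14    0.091 ]
140 [(35, 20, 222), (30, 21, 197), (20, 36, 162), (19, 32, 134), (12, 12, 109), (15, 10, 106), (35, 19, 224)]
142 [(36, 18, 222), (21, 36, 164), (21, 36, 163), (15, 55, 139), (13, 124, 183), (15, 131, 187), (37, 19, 223)]
144 [(38, 18, 224), (21, 38, 163), (20, 36, 162), (16, 147, 214), (16, 157, 219), (16, 157, 219), (16, 95, 220)]
146 [(36, 19, 219), (20, 33, 160), (120, 85, 102), (16, 159, 218), (16, 157, 219), (16, 158, 219), (16, 134, 220)]
148 [(30, 21, 194), (120, 30, 112
[... 579 characters left out ...]
5, 114), (12, 111, 124), (36, 17, 223), (36, 17, 224), (35, 19, 224)]
160 [(18, 38, 163), (11, 144, 113), (11, 145, 118), (18, 59, 169), (36, 17, 222), (36, 17, 223), (34, 16, 222)]
162 [(21, 36, 165), (16, 76, 145), (26, 27, 187), (36, 18, 223), (36, 17, 223), (34, 19, 220), (38, 18, 224)]
164 [(19, 34, 163), (34, 17, 222), (36, 16, 222), (36, 18, 223), (32, 17, 221), (37, 19, 224), (34, 16, 222)]
166 [(22, 36, 164), (32, 15, 222), (34, 16, 221), (30, 19, 213), (38, 17, 222), (36, 20, 189), (36, 19, 205)]
[ 114    0   80   27 1550] [156.76129032  10.54516129]
[347  63  39  67 714] [363.99159664  94.47619048]
116 349 359
118 348 358
120 348 357
122 348 355
124 348 353
126 348 351
128 348 349
```

View pics/c8.png

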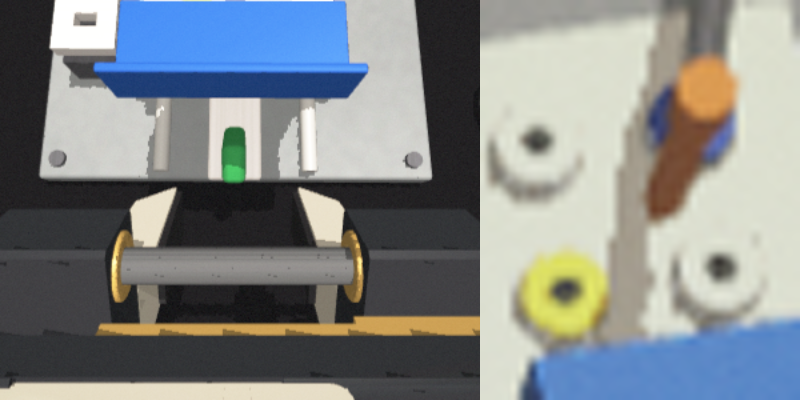

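Wrist crop: the handle at (233,155) is centred between the fingertips, x 175 and 300. Top crop: probe tip at (665,210), yellow dot at (566,290). I approach along the handle and grip.

>>> {"fn": "play_rows", "kwargs": {"deltas": [[0,0,0,0.012,0,0.001,0.5],[0,0,0,0.014,0,0.001,0.5],[0,0,0,0.014,0,0.0005,0.5],[0,0,0,0.014,0,0,0.5],[0,0,0,0.014,0,0,0.5],[0,0,0,0.014,0,0,0.5],[0,0,0,0.012,0,0,0.5],[0,0,0,0.003,0,0,0.5]]}}

```text
clock: 17.68
ee_pos: [0.5538, -0.1567, 0.0697]
tool_rot: [179.9, 59.9, 10.5]
force: [-0.3, 0.5, 0.2]
opening: 0.0463
```

>>> {"fn": "play_rows", "kwargs": {"deltas": [[0,0,0,0,0,0,1],[0,0,0,0,0,0,1],[0,0,0,0,0,0,1],[0,0,0,0,0,0,1],[0,0,0,0,0,0,1],[0,0,0,0,0,0,1],[0,0,0,0,0,0,1],[0,0,0,0,0,0,1]], "squeeze": 25}}

```text
clock: 18.35
ee_pos: [0.5531, -0.1571, 0.0698]
tool_rot: [180.0, 59.9, 10.5]
force: [-2.2, 1.9, 6.0]
opening: 0.0143
```

```bash
cat > m.py <<'E'
from h import *
np.set_printoptions(precision=4,suppress=True)
S,T=shot("scene"),shot("top"); print(S["st"]["ee_pos"],S["st"]["tool_rot"],S["st"]["opening"],S["st"]["force"])
for uv in((282.7,253.7),(281.8,252.0)): print("scene tip",atz(S,uv,.091))
for uv in((347.3,160.3),(345.7,163.)): print("top tip",atz(T,uv,.091))
print("tri",tri([(S,(282.2,252.5)),(T,(347.2,160.5))]))
print("yellow dot top",atz(T,(335.4,170.9),.084),"scene",atz(S,(283.2,247.8),.084))
c,n=np.cos(np.radians(10.5)),np.sin(np.radians(10.5))
print("white ++ dot top",atz(T,(331.9,152.2),.084),"white --",atz(T,(354.7,168.2),.084))
ws=S["st"]
E
python3 m.py
```

```text
[ 0.5531 -0.1571  0.0698] [179.9831  59.947   10.5149] 0.014280974187028925 [-2.17    1.8614  6.0459]
scene tip [ 0.6571 -0.1385  0.091 ]
scene tip [ 0.6507 -0.1357  0.091 ]
top tip [ 0.6579 -0.1439  0.091 ]
top tip [ 0.6507 -0.1398  0.091 ]
tri [ 0.6565 -0.1418  0.0967]
yellow dot top [ 0.6315 -0.1146  0.084 ] scene [ 0.6357 -0.1162  0.084 ]
white ++ dot top [ 0.6808 -0.1055  0.084 ] white -- [ 0.6397 -0.1634  0.084 ]
```

>>> {"fn": "play_rows", "kwargs": {"deltas": [[0,0,0,0.0005,0.002,-0.001,1],[0,0,0,0.001,0.004,-0.002,1],[0,0,0,0.0015,0.005,-0.0025,1],[0,0,0,0.0015,0.005,-0.0025,1],[0,0,0,0.0015,0.005,-0.0025,1],[0,0,0,0.0015,0.005,-0.0025,1],[0,0,0,0.001,0.0026,-0.0018,1],[0,0,0,0,0,0,1]]}}

```text
clock: 19.12
ee_pos: [0.5758, -0.1828, 0.0699]
tool_rot: [179.9, 59.9, 10.4]
force: [3.0, 0.2, 3.7]
opening: 0.014
```

```bash
cat > z.py <<'E'
import sys; from h import *
np.set_printoptions(precision=4,suppress=True)
P={n:shot(n) for n in("scene","top")}; st=P["top"]["st"]
e0=np.array([.5531,-.1571,.0698]); d=np.array(st["ee_pos"])-e0
th=np.radians(10.5);c,n=np.cos(th),np.sin(th)
print("ee",st["ee_pos"],"disp stage",c*d[0]+n*d[1],-n*d[0]+c*d[1],d[2],"F",st["force"],"open",st["opening"],st["clock"])
tiles=[]
for k,p in P.items():
    im=p["color"]; u,v=proj(p,[.655,-.140,.088]); u,v=int(u)-22,int(v)-28
    print(k,"tile origin",u,v,"x9")
    tiles.append(cv2.resize(im[v:v+56,u:u+44],None,fx=9,fy=9,interpolation=cv2.INTER_NEAREST))
    for q in("pot_yellow","pot_blue","pointer_tip"):
        print(k,q,[(round(r["conf"],2),np.round(r["at"],1)) for r in nets.place_of(q,p)[:2]])
cv2.imwrite(f"pics/{sys.argv[1]}.png",np.hstack(tiles))
E
python3 z.py z1
```

```text
ee [ 0.5757 -0.1828  0.0698] disp stage 0.01753618284974153 -0.02942540325871492 2.8403057388604047e-05 F [ 1.787  -1.686   3.3893] open 0.0140341568656913 19.1667
scene tile origin 259 226 x9
scene pot_yellow [(0.62, array([282. , 261.8]))]
scene pot_blue [(0.53, array([286.7, 280.6]))]
scene pointer_tip [(0.92, array([280.3, 254.1]))]
top tile origin 323 133 x9
top pot_yellow [(0.45, array([346.5, 164.3])), (0.16, array([133.6, 173.1]))]
top pot_blue [(0.54, array([155. , 220.4])), (0.42, array([167.9, 231.9]))]
top pointer_tip [(0.75, array([343.8, 159.8]))]
```

View pics/z1.png

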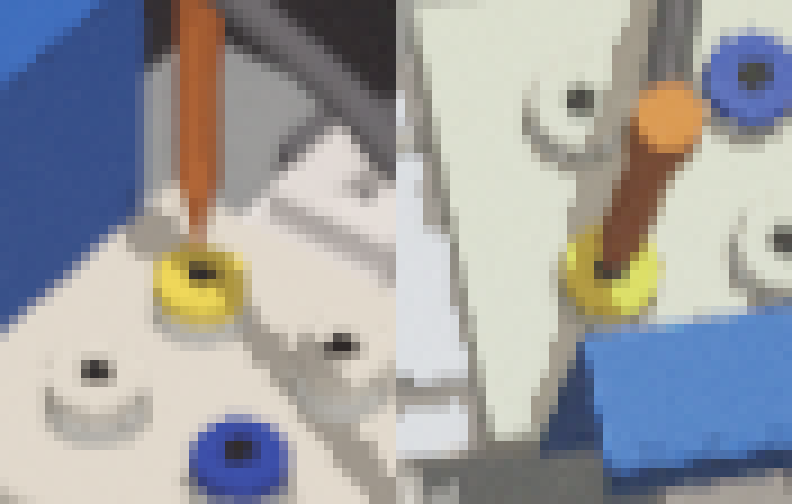

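Scene tile: the tip (200,245) stands right over the yellow dot (203,271), within about 1–2 mm. Top tile: the probe's end covers the upper half of the dot (611,268), as the 7 mm gap predicts. I nudge 1 mm back and rest over a second.

>>> {"fn": "play_rows", "kwargs": {"deltas": [[0,0,0,-0.0004,-0.001,0.0007,1],[0,0,0,0,0,0,1],[0,0,0,0,0,0,1],[0,0,0,0,0,0,1],[0,0,0,0,0,0,1],[0,0,0,0,0,0,1],[0,0,0,0,0,0,1],[0,0,0,0,0,0,1]]}}

```text
clock: 20.18
ee_pos: [0.5743, -0.1814, 0.0698]
tool_rot: [179.9, 60.0, 10.5]
force: [1.4, -2.0, 6.2]
opening: 0.0136
```

>>> {"fn": "play_rows", "kwargs": {"deltas": [[0,0,0,0,0,0,1],[0,0,0,0,0,0,1],[0,0,0,0,0,0,1],[0,0,0,0,0,0,1],[0,0,0,0,0,0,1],[0,0,0,0,0,0,1],[0,0,0,0,0,0,1],[0,0,0,0,0,0,1]]}}

```text
clock: 20.85
ee_pos: [0.5743, -0.1814, 0.0698]
tool_rot: [179.9, 59.9, 10.5]
force: [1.9, -1.9, 6.1]
opening: 0.0133
```

```bash
python3 z.py z2; python3 - <<'E'
from h import *
# dark tip/dot analysis: subpixel, scene, upsampled ; compare lid bbox centres of yellow with blue dot
import vis
E
python3 -c "
from h import *; import vis
vis.lids({n:p['color'] for n,p in vis.P.items()})"
```

```text
ee [ 0.5743 -0.1814  0.0698] disp stage 0.016384133460162875 -0.027767395857723007 -7.107530917607741e-06 F [ 2.3767 -0.9801  5.7553] open 0.013728987708662542 20.9
scene tile origin 259 226 x9
scene pot_yellow [(0.6, array([283.3, 262.1]))]
scene pot_blue [(0.73, array([382.6, 216.8])), (0.61, array([283.6, 279.4]))]
scene pointer_tip [(0.92, array([281.6, 254.4]))]
top tile origin 323 133 x9
top pot_yellow [(0.65, array([348.5, 166.6])), (0.15, array([173.2, 219.8]))]
top pot_blue [(0.51, array([453.2, 225.3])), (0.46, array([195.1, 291. ]))]
top pointer_tip [(0.58, array([343. , 162.9])), (0.31, array([174.3, 218.7]))]
yellow scene [276 253  10   8  63] [ 0.6539 -0.1434  0.082 ]
yellow top [341 159  10  10  61] [ 0.6522 -0.1404  0.082 ]
blue scene [281 272  10   9  64] [ 0.7134 -0.1824  0.082 ]
blue top [357 138  10   9  59] [ 0.7106 -0.1813  0.082 ]
```

```bash
python3 - <<'E'
from h import *
np.set_printoptions(precision=4,suppress=True)
S,T=shot("scene"),shot("top")
print("cap top",atz(T,(352.9,145.6),.222))
im=S["color"];h=cv2.cvtColor(im,cv2.COLOR_BGR2HSV)
for r in range(208,257,3):
    u=[c for c in range(272,292) if 3<=h[r,c,0]<=16 and h[r,c,1]>130]
    print(r,u[:1],u[-1:],np.mean(u) if u else None)
for q in([.655,-.140],[.6525,-.1415],[.6535,-.1385]):
    print(q,"scene",proj(S,[*q,.222]),proj(S,[*q,.091]),"top",proj(T,[*q,.222]),proj(T,[*q,.091]))
E
```

```text
cap top [ 0.6514 -0.1412  0.222 ]
208 [] [] None
211 [278] [283] 280.5
214 [277] [284] 280.5
217 [278] [284] 281.0
220 [277] [284] 280.5
223 [279] [279] 279.0
226 [279] [281] 280.0
229 [279] [283] 281.0
232 [279] [282] 280.5
235 [279] [282] 280.5
238 [279] [282] 280.5
241 [279] [282] 280.5
244 [279] [282] 280.5
247 [280] [281] 280.5
250 [280] [280] 280.0
253 [] [] None
256 [] [] None
[0.655, -0.14] scene [282.1582 213.6363] [281.7356 253.5786] top [352.379  144.0825] [345.7652 161.3772]
[0.6525, -0.1415] scene [281.0027 213.4353] [280.6654 253.3673] top [353.041  145.1413] [346.3608 162.3408]
[0.6535, -0.1385] scene [282.1807 213.1126] [281.7572 253.0258] top [351.7225 144.6938] [345.1705 161.9336]
```

The probe axis from the scene midline and the top cap is (0.6525, -0.1415). The yellow lid is measured at (0.653, -0.142), and it has rested there over 1.5 s. Next is the blue pot: stage shift (-50, +50) mm.

>>> {"fn": "play_rows", "kwargs": {"deltas": [[0,0,0,-0.001,-0.002,0.0017,1],[0,0,0,-0.002,-0.004,0.0035,1],[0,0,0,-0.0025,-0.005,0.0043,1],[0,0,0,-0.0025,-0.005,0.0043,1],[0,0,0,-0.0025,-0.005,0.0043,1],[0,0,0,-0.0025,-0.005,0.0043,1],[0,0,0,-0.0025,-0.005,0.0043,1],[0,0,0,-0.0025,-0.005,0.0043,1]]}}

```text
clock: 22.22
ee_pos: [0.532, -0.1524, 0.0698]
tool_rot: [179.9, 60.0, 10.4]
force: [3.0, -2.2, 4.7]
opening: 0.0138
```

>>> {"fn": "play_rows", "kwargs": {"deltas": [[0,0,0,-0.0025,-0.005,0.0043,1],[0,0,0,-0.0025,-0.005,0.0043,1],[0,0,0,-0.0015,-0.003,0.0026,1],[0,0,0,-0.0005,-0.001,0.0011,1],[0,0,0,0,0,0,1],[0,0,0,0,0,0,1]]}}

```text
clock: 22.72
ee_pos: [0.5153, -0.1407, 0.0697]
tool_rot: [-180.0, 60.0, 10.6]
force: [-1.9, -1.4, 11.0]
opening: 0.0138
```

```bash
python3 z.py z3;python3 -c "
from h import *; import vis
vis.lids({n:p['color'] for n,p in vis.P.items()})"
```

```text
ee [ 0.5153 -0.1407  0.0697] disp stage -0.03419696902099841 0.023060713010264005 -9.61998016077853e-05 F [-2.748 -1.398 11.643] open 0.014033140638771693 22.7667
scene tile origin 259 226 x9
scene pot_yellow [(0.53, array([278.8, 245.6])), (0.45, array([158.1, 306.3]))]
scene pot_blue [(0.74, array([265.9, 260.1])), (0.49, array([278.3, 260.9]))]
scene pointer_tip [(0.73, array([281., 251.]))]
top tile origin 323 133 x9
top pot_yellow [(0.43, array([331.7, 186.4])), (0.41, array([345.8, 207.1]))]
top pot_blue [(0.57, array([345.4, 166.4])), (0.52, array([331.6, 187.9]))]
top pointer_tip [(0.68, array([345.4, 162.6]))]
yellow scene [273 236   6   7  34] [ 0.5932 -0.1052  0.082 ]
yellow top [325 181  10  10  75] [ 0.5936 -0.1001  0.082 ]
blue scene [276 253   9   8  43] [ 0.653  -0.1443  0.082 ]
blue top [341 160  10   9  42] [ 0.6509 -0.1404  0.082 ]
```

>>> {"fn": "play_rows", "kwargs": {"deltas": [[0,0,0,0,0,0,0.9],[0,0,0,0,0,0,0.8],[0,0,0,0,0,0,0.7],[0,0,0,0,0,0,0.6],[0,0,0,0,0,0,0.5],[0,0,0,0,0,0,0.5],[0,0,0,0,0,0,0.5],[0,0,0,0,0,0,0.5]]}}

```text
clock: 23.88
ee_pos: [0.5156, -0.1411, 0.0691]
tool_rot: [-180.0, 60.0, 10.6]
force: [-0.4, -0.4, 0.1]
opening: 0.0458
```

>>> {"fn": "play_rows", "kwargs": {"deltas": [[0,0,0,-0.01,0,0,0.5],[0,0,0,-0.016,0,0,0.5],[0,0,0,-0.018,0,0,0.5],[0,0,0,-0.018,0,0,0.5],[0,0,0,-0.018,0,0,0.5],[0,0,0,-0.01,0,0,0.5],[0,0,0,0,0,0,0.5],[0,0,0,0,0,0,0.5]]}}

```text
clock: 24.55
ee_pos: [0.4716, -0.1497, 0.1474]
tool_rot: [179.9, 60.0, 10.4]
force: [0.7, -0.4, -0.1]
opening: 0.0464
```

```bash
python3 z.py z4;python3 -c "
from h import *; import vis
vis.lids({n:p['color'] for n,p in vis.P.items()})
a=cv2.imread('pics/z4.png'); b=cv2.resize(vis.P['scene']['color'][125:175,310:360],(300,300),interpolation=2)
a=cv2.resize(a,(500,318)); a=a[:300]; cv2.imwrite('pics/z5.png',np.hstack([a,b]))"
```

```text
ee [ 0.4715 -0.1494  0.1468] disp stage -0.0787843321253322 0.022449337307643535 0.07702219401248067 F [-0.0085 -0.3521 -0.4197] open 0.04608000592566378 24.6
scene tile origin 259 226 x9
scene pot_yellow [(0.41, array([280.8, 242.2])), (0.31, array([342.7, 138.5]))]
scene pot_blue [(0.53, array([280.8, 257.8])), (0.35, array([333.8, 163.9]))]
scene pointer_tip [(0.58, array([279.7, 253.7]))]
top tile origin 323 133 x9
top pot_yellow [(0.71, array([175.2, 218.8])), (0.49, array([330.9, 188.8]))]
top pot_blue [(0.55, array([345.9, 165.6]))]
top pointer_tip [(0.82, array([344.5, 161.6]))]
yellow scene [273 236   6   7  34] [ 0.5932 -0.1052  0.082 ]
yellow top [325 181  10  10  75] [ 0.5936 -0.1001  0.082 ]
blue scene [276 253   9   8  43] [ 0.653  -0.1443  0.082 ]
blue top [341 160  10   9  45] [ 0.6509 -0.1404  0.082 ]
```

View pics/z5.png

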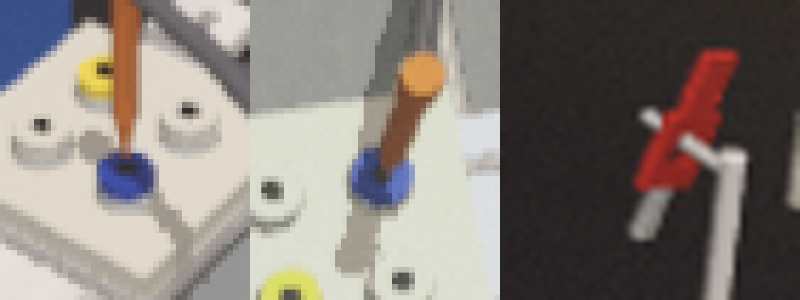

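Left and middle tiles: the probe tip (125,157) is over the blue dot (125,168), and the pots stand upright. Right tile: the pin hangs on the peg. The arm is clear, so I hand in.

```bash
python3 -c "
from station import ctrl; print(ctrl.job_done())"
```

```text
the job is handed in; nothing more can be done
None
```

I handed the job in at about 24.7 s on the robot's clock. No verdict was reported.

- **Pin:** I drew the middle-sized red pin straight up out of the ear and hung it by its eye on the peg. The last picture shows it still hanging there, tilted, and released.
- **Yellow pot:** I moved the stage by its handle until the yellow lid was under the probe and held it there for about 1.7 s. The lid measured (0.653, -0.142), and my best estimate of the probe axis is (0.6525, -0.1415).
- **Blue pot:** I then shifted the stage 50 mm each way to the blue pot, let go of the handle and backed the arm off. The blue lid's last readings were (0.653, -0.144) in one view and (0.651, -0.140) in the other. That puts it about 1–3 mm from the probe axis, inside the 5 mm allowed.
- **Pots:** All four looked upright in the last picture.

**Disagreements and unchecked items:**
- Early estimates of the probe tip differed by up to about 7 mm between views. I settled on the probe axis fitted in both cameras, and the close-up views of both pots agreed with it.
- I did not measure the flasks, bottle, cup, tape roll and marker again at the end. I planned the arm's path to clear them.

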